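Open the combination key box on the vacuum bench

ROBOT

A 6-joint arm with a two-finger parallel gripper is mounted at the origin on the work surface. World frame = base frame: x ahead of the robot, y to its left, z up, the work surface at z = 0. Lengths are in m, angles in degrees, forces in N, time in s.
With the tool pointing down it reaches from about 0.425 to 0.95 m from the base axis. Payload 14.7 kg.
Tool frame: the origin (TCP) lies on the centre line of the jaws, within the pads' length; the fingertips stand 25 mm ahead of it and the grasp point (between the pads) lies 6 mm ahead of it (tips_ahead is the z of the fingertips in the tool frame, in m); z points along the fingers, y is the direction in which the jaws open and shut (so a half turn about z gives the same grasp; the last joint's range is limited). The gripper opens to 85 mm and grips with 20 to 120 N. Pads are 22 mm wide; open, the fingers measure 114 mm over their backs; the gripper's body (76 mm by 85 mm) begins 54 mm behind the grasp point. The pads swing forward as they close: fully open they stand 13 mm farther back than shut.
Start: joints at [72.789, 27.513, 91.461, -0, 61.026, -2.67], TCP at [0.163, 0.629, 0.256] pointing down, gripper open.
Joint ranges: [-157.49, 157.49], [-46.99, 117.5], [13.45, 153.17], [-89.5, 269.5], [5.16, 153.95], [-167.48, 167.48]. Speed limits (degrees/s): [108.29, 108.29, 136.94, 172.46, 172.46, 172.46].

INTERFACE

Orientations are given as [roll, pitch, yaw] about the fixed x, y, z axes, in that order (R = Rz(yaw) Ry(pitch) Rx(roll)).
In Python, from cell import * gives the robot as it stands. The module is installed in compiled form; this text tells all that it offers.
- The arm moves only by the shell command python3 -m jog 'ROWS' [OPENING] [FORCE]. ROWS is a JSON object of lists of equal length, an entry for each row: "delta_pos": the shift along the tool's x, y, z scaled (see below), a list of three; "delta_rot": the turn, a rotation vector about the tool's x, y, z scaled (see below), a list of three. A call has exactly 8 rows; each row shifts and turns the pose as measured when the row begins, along the tool's axes as they then stand; what a row does not reach is not made up. The controller multiplies each number of a shift by 0.02 m and each number of a turn by 0.12 rad. A row lasts 1/10 s, in which the tool goes at most 50 mm and 8.59 degrees, less where a joint would pass 70% of its speed; a pose out of reach is approached as far as the arm can. A call with a number of a shift or a turn outside -1 to 1 is refused whole. A call with a gripper value outside its range is refused whole. OPENING is the opening, from 0 (shut) to 1 (fully open), set as the call begins (- or left out, the last holds). The fingers move at their own pace and stop on an object; FORCE is the grip in N (left out, the last holds). Time passes only in rows, so rows that do not move let the fingers close, or fill a call up. It gives the time, the measured TCP pose, the force and the opening at its end, in the units of the state.
- state(): the state, without advancing time (a new reading comes with each control period).
- snapshot(name): name is "scene" or "top" or "wrist"; returns a dict with "color" (384x512x3 uint8, red, green, blue), "depth" (384x512 float32, m along the optical axis (not along the pixel's ray), 0 where there is no reading), "K" (3x3 intrinsics, pixels), "cam_to_world" (4x4, takes a point from camera to world coordinates); the wrist camera has in their place "tool_from_camera" (4x4, takes a point from camera to tool coordinates, whose origin is the TCP and whose axes are the flange's). Camera axes: x right, y down, z forward; pixel columns grow to the right and rows downward; lengths in m; the calibration is good to about 2 mm. A picture is of the moment at which its call begins: read the wrist's pose just before it.
- job_done(): hands the job in, once; it reports no verdict.
The state is a dict: "time_s": time; "qpos": joint angles; "qd": joint speeds; "joint_torque": joint torques, N m; "ee_pos": TCP position; "tool_rot": TCP orientation; "contact_force": force on the tool from outside, world axes, zero at the start; "moment": the same for the moment, N m; "finger_gap": opening from 0.0 (shut) to 1.0 (fully open).
Only numpy, scipy, OpenCV 4.12 (cv2) and the standard library are available. Lean on these libraries where they do the work, as an engineer would, in place of code of your own. Each camera call takes 0.05 s, during which the arm holds its last target.

TASK

Open the grey key box on the bench: its combination is 33 - 36 - 30, and the lock is already cleared. Turn the dial clockwise to 33, then anticlockwise past 33 once and on to 36, then clockwise, slowly and by feel, until the bolt drops and the dial comes up against it (the lock is worn, so this may come up to two and a half divisions either side of 30); then lift the lid by its black barrel knob to about 60 degrees, where it stays by itself. Do not force the dial against the dropped bolt or wrench at a locked lid, and leave the other things on the bench where they stand.

Things in the scene. Friction and masses are not known exactly. Their poses are not given: they have to be found in the camera images.
- dial: Black dial, 98 mm across, on the lid of the key box; turns endlessly about the lid's normal. Origin on its axis at the lid's underside, z up, x to its zero. 40 divisions of 9 degrees, counted clockwise (from above) from the zero. Reading = (anticlockwise angle from the +x of lid_hinge to the dial's x) / 9 deg, modulo 40: clockwise lowers it. Starts within 2 divisions of 0.
- dial_zero (a point): The dial's zero: the outer part of the broad white bar at the dial's edge, 40 mm from the axis. The other white lines are longer at every 5th and 10th division. Turning takes 0.05 to 0.15 N m. The first two numbers must be set within one division; overrunning one spoils it. As started (cleared), the first clockwise turn to 33 picks up all the lock's wheels.
- dial_index (a point): Fixed index: black line on the aluminium ring round the dial, 54 mm from the dial's axis on the side of the hinge; the division next to it is the number set. When all numbers are set the bolt drops by its spring; some 5 degrees further on it stops the dial, a stop that gives a little (9 N m per rad) and lies between 27.5 and 32.5.
- dial_knob (a point): On the dial's axis, 36 mm above the lid's top face: where to take the fluted round aluminium knob in the middle of the dial, 34 mm diameter, standing from 10 to 44 mm above the lid's top face, at any grip angle. The flat black dial round it is 10 mm above the lid. Axes as lid_hinge.
- lock_case: The lock's steel case under the lid, with the bolt in it; fixed to the lid, origin on the dial's axis at the lid's underside. Of the bolt only the steel stud (8 mm across) shows, in a 20 mm black slot in the lid between dial and barrel knob; the bolt's 4 N spring moves it 6 mm towards the dial when it drops and frees the lid. More than 18 N on the bolt (about 0.5 N m at the dial) forces the lock.
- lid (a joint): Angle of the lid in rad: 0 shut, growing as its near edge is lifted, 1.35 at its stop. A stiff hinge holds it at any angle; lifting takes about 9 to 14 N at the barrel knob.
- lid_hinge (a point): Middle of the lid's hinge line, on the far rim of the key box (grey steel, 240 x 280 x 100 mm, fixed to the bench; lid 6 mm thick on top). x points from the barrel knob over the dial to the hinge, away from the robot; y along the hinge line; z up out of the lid; turns with the lid. The dial's axis is 100 mm from the hinge line.
- lift_knob (a point): Centre of the black barrel knob (a cylinder lying along the lid's y, 28 mm diameter, 20 mm long, on a 10 mm stem) near the lid's free edge, 215 mm from the hinge line, 38 mm above the lid's top face. Turns with the lid; pinched on its flat ends, along y, it swivels between the fingers as the lid rises.
- pump: Bystander: small black vacuum pump, 140 x 50 x 56 mm. Origin at the underside, x along it, z up.
- valve: Bystander: brass valve with a yellow tap, 76 x 28 x 49 mm. Origin at the underside, x along its bore, z up.
- gauge: Bystander: digital pressure gauge on a post, 60 x 60 x 152 mm. Origin at the underside, z up.
- multimeter: Bystander: orange hand meter lying flat, 150 x 75 x 38 mm. Origin at the underside, x along it, z up.
- post_holder: Bystander: optical post holder on a foot, 75 x 50 x 95 mm. Origin at the underside, z up.
- hex_driver: Bystander: hex driver lying on the bench in front of the box, 180 mm long, 26 mm wide. Origin at the underside, x along it to the tip, z up.

How it is judged:
By the outcome, as a careful person would: the job done as asked, in the order asked, and still so for the second after the job is handed in, with the robot touching nothing.
It also fails if it takes over 72 s, if anything falls off the work surface, if the arm or the gripper's body presses on something with over 40 N, if the wrist force passes 120 N, or if a joint passes its speed limit or range.

## Working session

There is one attempt and no reset: what is moved stays moved. The work goes in short steps, Python scripts to look and compute and a shell command to move; the robot and the scene stay as the last step left them, time stands still between calls to the robot, and variables do not carry over. Pictures are saved under pics/ and viewed, and the job is handed in when it is done.

```bash
mkdir -p pics; ls; python3 - <<'E'
from cell import *
import cv2,pickle
s=state();print(s)
for n in ["scene","top","wrist"]:
    d=snapshot(n);pickle.dump((s,d),open(f'pics/{n}0.pkl','wb'))
    cv2.imwrite(f'pics/{n}0.png',d['color'][:,:,::-1]); print(n,d['K'].tolist(),d.get('cam_to_world',d.get('tool_from_camera')).round(4).tolist())
E
```

```text
pics
{'time_s': 0.0, 'qpos': array([ 7.27876255e+01,  2.75498073e+01,  9.14938504e+01,  1.03381057e-03,
        6.10263010e+01, -2.67067151e+00]), 'qd': array([-0.05691987, -0.03554897,  0.01126177,  0.02855851,  0.04201242,
        0.03570141]), 'joint_torque': array([-3.62807317e-03, -9.50656056e+01, -4.30166602e+01, -4.40313543e-04,
        1.21134741e-02, -8.26132549e-06]), 'ee_pos': array([0.16307318, 0.6288148 , 0.25567227]), 'tool_rot': array([-1.79930159e+02, -4.16255965e-03,  1.65457793e+02]), 'contact_force': array([-0.23257169,  0.58853442,  0.1145299 ]), 'moment': array([-0.03066706, -0.01655108, -0.01403535]), 'finger_gap': 1.0007122742701275}
scene [[392.6487401421707, 0.0, 256.7493343132074], [0.0, 392.6487401421707, 194.57175655010224], [0.0, 0.0, 1.0]] [[-0.1857, 0.647, -0.7395, 1.266], [0.9824, 0.1056, -0.1543, 0.1535], [-0.0217, -0.7551, -0.6552, 0.7438], [0.0, 0.0, 0.0, 1.0]]
top [[368.21034666265814, 0.0, 263.5522493722875], [0.0, 368.21034666265814, 188.9311409698743], [0.0, 0.0, 1.0]] [[0.0055, -0.9898, 0.1425, 0.3785], [-0.9995, -0.0008, 0.0328, -0.0244], [-0.0324, -0.1426, -0.9892, 1.0836], [0.0, 0.0, 0.0, 1.0]]
wrist [[283.35367921417605, 0.0, 250.86999493021372], [0.0, 283.35367921417605, 195.2559263620171], [0.0, 0.0, 1.0]] [[0.0001, -0.949, -0.3152, 0.0808], [1.0, 0.0002, -0.0003, 0.0007], [0.0004, -0.3152, 0.949, -0.1169], [0.0, 0.0, 0.0, 1.0]]
```

View pics/scene0.png

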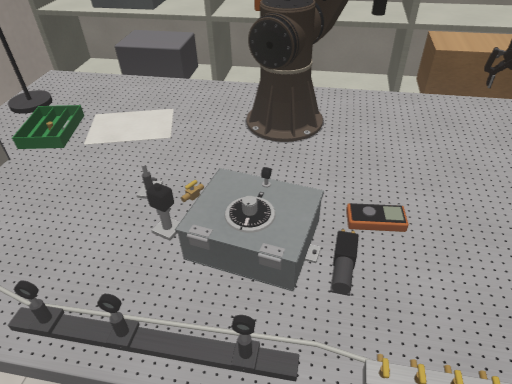

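View pics/top0.png

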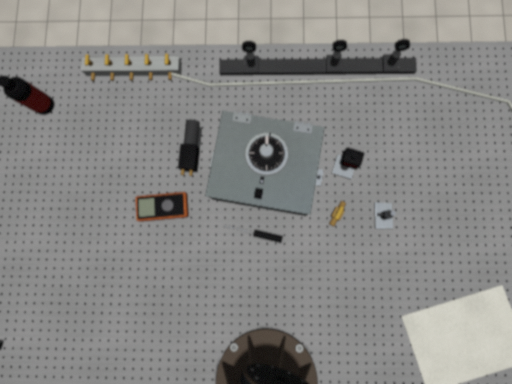

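View pics/wrist0.png

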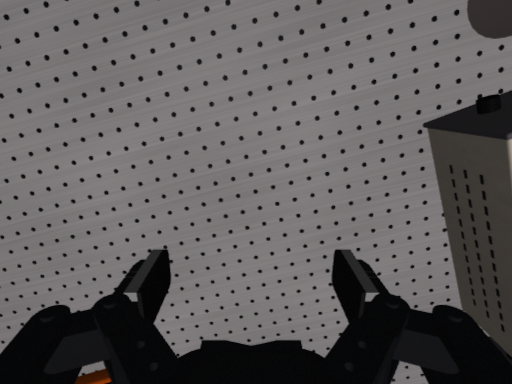

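```bash
cat > h.py <<'E'
import numpy as np,cv2,pickle
from scipy.spatial.transform import Rotation as Rn
def load(n): return pickle.load(open(f'pics/{n}.pkl','rb'))
def grab(n,name):
    from cell import state,snapshot
    s=state();d=snapshot(n);pickle.dump((s,d),open(f'pics/{name}.pkl','wb'));return s,d
def c2w(s,d):
    if 'cam_to_world' in d: return np.array(d['cam_to_world'])
    T=np.eye(4);T[:3,:3]=Rn.from_euler('xyz',s['tool_rot'],degrees=True).as_matrix();T[:3,3]=s['ee_pos']
    return T@np.array(d['tool_from_camera'])
def ray(s,d,u,v):
    T=c2w(s,d);r=T[:3,:3]@np.linalg.inv(d['K'])@[u,v,1];return T[:3,3],r
def atz(s,d,u,v,z):
    o,r=ray(s,d,u,v);return o+r*(z-o[2])/r[2]
def bydepth(s,d,u,v):
    o,r=ray(s,d,u,v);return o+r*d['depth'][int(round(v)),int(round(u))]
def tri(obs):
    A=np.zeros((3,3));b=np.zeros(3)
    for s,d,u,v in obs:
        o,r=ray(s,d,u,v);r=r/np.linalg.norm(r);P=np.eye(3)-np.outer(r,r);A+=P;b+=P@o
    return np.linalg.solve(A,b)
def proj(s,d,p):
    T=np.linalg.inv(c2w(s,d));q=d['K']@(T[:3,:3]@np.array(p)+T[:3,3]);return q[:2]/q[2]
def crop(d,name,u0,v0,w,h,k):
    im=d['color'][v0:v0+h,u0:u0+w,::-1];cv2.imwrite(f'pics/{name}.png',cv2.resize(im,None,fx=k,fy=k,interpolation=cv2.INTER_CUBIC))
E
python3 - <<'E'
from h import *
s,d=load('top0');crop(d,'topc',190,95,180,135,4)
for u,v in [(220,120),(240,190),(310,180),(300,130),(266,152),(258,193),(262,183)]: print(u,v,bydepth(s,d,u,v).round(4))
s,d=load('scene0');crop(d,'scenec',170,150,180,135,4)
for u,v in [(230,185),(290,200),(250,202),(266,173)]: print(u,v,bydepth(s,d,u,v).round(4))
E
```

```text
220 120 [0.7121 0.1297 0.106 ]
240 190 [0.5163 0.0713 0.1067]
310 180 [ 0.5434 -0.1164  0.1076]
300 130 [ 0.6813 -0.0907  0.1098]
266 152 [0.6103 0.0007 0.1489]
258 193 [0.5015 0.0204 0.1574]
262 183 [0.5355 0.0123 0.1054]
230 185 [ 0.5219 -0.0708  0.1073]
290 200 [0.5523 0.0869 0.1055]
250 202 [0.6225 0.0031 0.1491]
266 173 [0.5166 0.0218 0.1532]
```

View pics/topc.png

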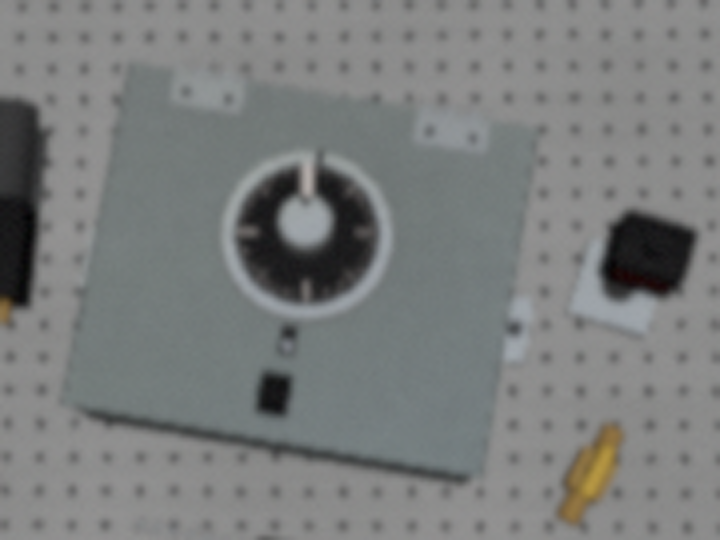

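View pics/scenec.png

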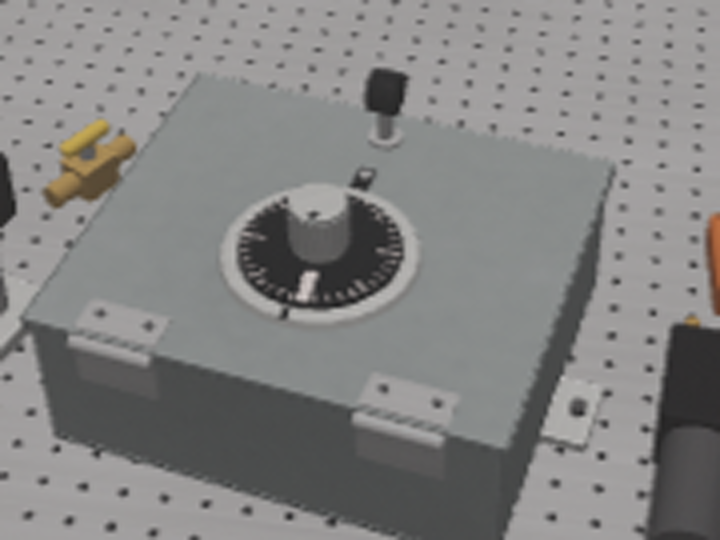

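```bash
python3 - <<'E'
from h import *
t=load('top0');c=load('scene0')
T=lambda x,y:(*t,190+x/4-.375,95+y/4-.375)
S=lambda x,y:(*c,170+x/4-.375,150+y/4-.375)
g=lambda n,p:print(n,np.round(p,4))
dc=atz(*T(307,235),.108);g('ring top',dc);g('ring scene',atz(*S(320,254),.108))
g('knobtop tri',tri([T(305,222),S(318,198)]))
g('knobtop T',atz(*T(305,222),.150));g('knobtop S',atz(*S(318,198),.15))
g('bar outer',[atz(*T(307,157),.116),atz(*S(306,297),.116)])
g('index',[atz(*T(321,157),.108),atz(*S(285,314),.108)])
g('lift tri',tri([T(275,391),S(386,92)]))
for n,p in dict(fl=(128,63),fr=(540,128),nl=(63,405),nr=(472,478)).items(): g(n,atz(*T(*p),.106))
g('stud',[atz(*T(287,339),.108),atz(*S(365,178),.108)])
# lid plane
p=np.array([bydepth(*t,u,v) for u in range(222,310,3) for v in range(125,200,3)]);q=p[abs(p[:,2]-.106)<.004]
A=np.c_[q[:,:2],np.ones(len(q))];print(np.linalg.lstsq(A,q[:,2],rcond=None)[0],len(q))
E
```

```text
ring top [0.6166 0.0008 0.108 ]
ring scene [ 6.163e-01 -4.000e-04  1.080e-01]
knobtop tri [6.150e-01 3.000e-04 1.509e-01]
knobtop T [0.615  0.0011 0.15  ]
knobtop S [ 6.141e-01 -6.000e-04  1.500e-01]
bar outer [[0.6689 0.0008 0.116 ]
 [0.66   0.0007 0.116 ]]
index [[ 0.6712 -0.0085  0.108 ]
 [ 0.6674 -0.0102  0.108 ]]
lift tri [0.5047 0.02   0.1451]
fl [0.7399 0.1258 0.106 ]
fr [ 0.6917 -0.1582  0.106 ]
nl [0.5003 0.1645 0.106 ]
nr [ 0.452  -0.1091  0.106 ]
stud [[0.545  0.0139 0.108 ]
 [0.5451 0.0135 0.108 ]]
[0.00140214 0.00052578 0.1056352 ] 568
```

```bash
python3 -m jog '{"delta_pos":[[-1,-0.834,0],[-1,-0.834,0],[-1,-0.834,0],[-1,-0.834,0],[-1,-0.834,0],[-1,-0.834,0],[-1,-0.834,0],[-1,-0.834,0]],"delta_rot":[[0,0,0],[0,0,0],[0,0,0],[0,0,0],[0,0,0],[0,0,0],[0,0,0],[0,0,0]]}' 1 25
```

```text
time_s: 0.95
ee_pos: [0.286, 0.4549, 0.2537]
tool_rot: [-179.8, -0.1, 165.7]
contact_force: [0.5, -0.1, 0.0]
finger_gap: 1.002
```

```bash
R='[0,0,0]'; python3 -m jog '{"delta_pos":[[-1,-0.834,0],[-1,-0.834,0],[-1,-0.834,0],[-1,-0.834,0],[-1,-0.834,0],[-1,-0.834,0],[-1,-0.834,0],[-1,-0.834,0]],"delta_rot":[[0,0,0],[0,0,0],[0,0,0],[0,0,0],[0,0,0],[0,0,0],[0,0,0],[0,0,0]]}'
python3 -m jog '{"delta_pos":[[-1,-0.834,0.2],[-1,-0.834,0],[-1,-0.834,0],[-1,-0.834,0],[-1,-0.834,0],[-1,-0.834,0],[-1,-0.834,0],[-0.5,-0.4,0]],"delta_rot":[[0,0,0],[0,0,0],[0,0,0],[0,0,0],[0,0,0],[0,0,0],[0,0,0],[0,0,0]]}'
python3 - <<'E'
from h import *
s,d=grab('wrist','w1');print(s['ee_pos'],s['tool_rot'],s['qpos'])
cv2.imwrite('pics/w1.png',d['color'][:,:,::-1])
E
```

```text
time_s: 1.75
ee_pos: [0.4117, 0.278, 0.2534]
tool_rot: [-179.7, -0.1, 165.7]
contact_force: [-0.3, 0.3, 0.4]
finger_gap: 1.004
time_s: 2.55
ee_pos: [0.5304, 0.1114, 0.2487]
tool_rot: [-179.7, -0.2, 165.7]
contact_force: [-0.0, -0.1, 0.4]
finger_gap: 1.002
[0.53041118 0.11141564 0.24874706] [-1.79693234e+02 -1.73752370e-01  1.65664838e+02] [  8.79499678  19.52739838 105.95701623  -0.26172101  54.79615657
 -66.71890349]
```

View pics/w1.png

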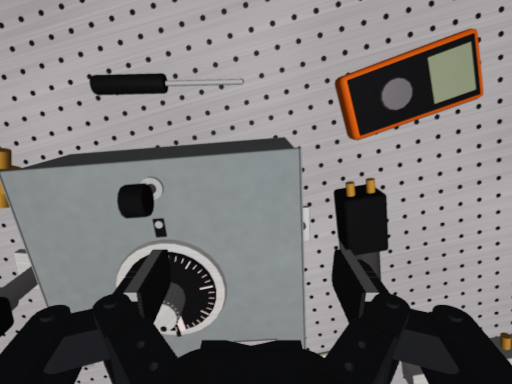

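```bash
python3 -m jog '{"delta_pos":[[-0.92,-0.72,0],[-0.92,-0.72,0],[-0.92,-0.72,0],[-0.92,-0.72,0],[-0.92,-0.72,0],[-0.92,-0.72,0],[0,0,0],[0,0,0]],"delta_rot":[[0,0,0],[0,0,0],[0,0,0],[0,0,0],[0,0,0],[0,0,0.2],[0,0,1],[0,0,1]]}'
python3 -m jog '{"delta_pos":[[0,0,0],[0,0,0],[0,0,0],[0,0,0],[0,0,0],[0,0,0],[0,0,0],[0,0,0]],"delta_rot":[[0,0,1],[0,0,1],[0,0,1],[0,0,1],[0,0,1],[0,0,1],[0,0,1],[0,0,1]]}'
python3 - <<'E'
from h import *
s,d=grab('wrist','w2');print(s['ee_pos'],s['tool_rot'],s['qpos'])
cv2.imwrite('pics/w2.png',d['color'][:,:,::-1])
E
python3 -m jog '{"delta_pos":[[0,0,0],[0,0,0],[0,0,0],[0,0,0],[0,0,0],[0,0,0],[0,0,0],[0,0,0]],"delta_rot":[[0,0,1],[0,0,1],[0,0,1],[0,0,1],[0,0,1],[0,0,1],[0,0,1],[0,0,1]]}'
python3 - <<'E'
from h import *
s,d=grab('wrist','w3');print(s['ee_pos'],s['tool_rot'],s['qpos'])
cv2.imwrite('pics/w3.png',d['color'][:,:,::-1])
E
```

```text
time_s: 3.4
ee_pos: [0.6171, -0.0005, 0.2472]
tool_rot: [-179.6, -0.3, 150.2]
contact_force: [0.5, 0.3, -0.2]
finger_gap: 1.002
time_s: 4.2
ee_pos: [0.614, 0.0058, 0.2456]
tool_rot: [-179.2, 0.0, 92.9]
contact_force: [-0.0, 0.2, 0.7]
finger_gap: 1.004
[0.6139905  0.00578894 0.24558777] [-1.79241345e+02  3.07139485e-02  9.29477562e+01] [-2.23232688 25.60287897 96.44161087 -0.11594634 58.70834708 -5.11900688]
time_s: 5.05
ee_pos: [0.6113, 0.0114, 0.2445]
tool_rot: [-179.4, 0.8, 36.8]
contact_force: [-0.0, -0.4, 0.6]
finger_gap: 0.998
[0.61129928 0.01138968 0.24454037] [-179.41114594    0.77454039   36.78032054] [-1.76073575e+00  2.55618431e+01  9.66822548e+01 -2.57227341e-02
  5.87286109e+01  5.14764631e+01]
```

View pics/w3.png

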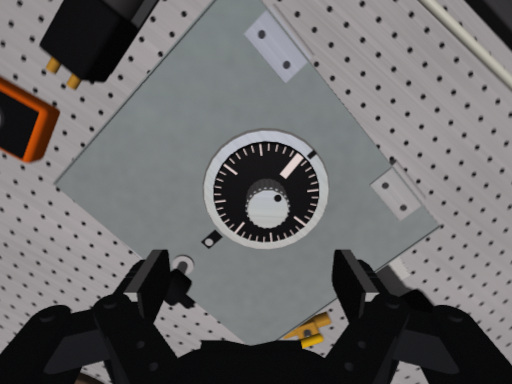

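View pics/w2.png

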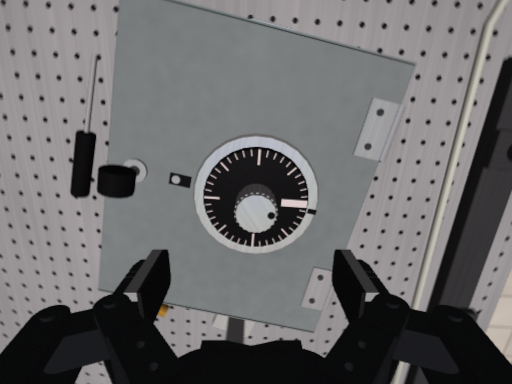

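```bash
cat >> h.py <<'E'
def rect(s,d,c,z,name,half=.065,N=600):
    # top-down rectified, up=+x world, left=+y
    g=(np.arange(N)-(N-1)/2)*(2*half/N)
    X=c[0]-g[:,None]+0*g[None];Y=c[1]-g[None]+0*g[:,None]
    P=np.stack([X,Y,np.full_like(X,z)],-1)
    T=np.linalg.inv(c2w(s,d));q=(P@T[:3,:3].T+T[:3,3])@np.array(d['K']).T;q=q[...,:2]/q[...,2:]
    im=cv2.remap(d['color'],q[...,0].astype(np.float32),q[...,1].astype(np.float32),cv2.INTER_CUBIC)
    if name: cv2.imwrite(f'pics/{name}.png',im[:,:,::-1])
    return im
E
python3 - <<'E'
from h import *
a=[]
for n in ('w2','w3'):
    s,d=load(n);a.append(rect(s,d,(.615,0),.116,None,N=400))
cv2.imwrite('pics/r23.png',np.hstack(a)[:,:,::-1])
E
```

```text
(no output)
```

View pics/r23.png

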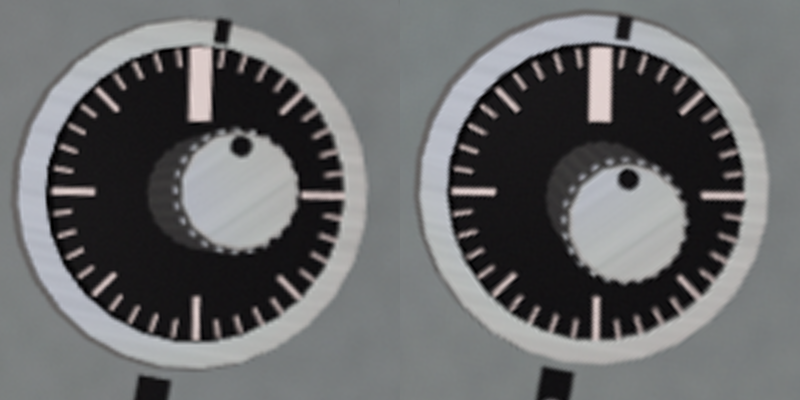

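```bash
cat > plan.py <<'E'
import sys;from h import *
from cell import state
def plan(pos,rpy,s=None):
    s=s or state();R=Rn.from_euler('xyz',s['tool_rot'],degrees=True)
    dp=R.inv().apply(np.array(pos)-s['ee_pos'])/.02
    dr=(R.inv()*Rn.from_euler('xyz',rpy,degrees=True)).as_rotvec()/.12
    print('t',round(s['time_s'],2),'pos',s['ee_pos'].round(4),'rpy',s['tool_rot'].round(2),'j',s['qpos'].round(1),'F',s['contact_force'].round(1),'M',s['moment'].round(3),'gap',round(s['finger_gap'],3))
    print('dpos',dp.round(2),'drot',dr.round(2))
if __name__=='__main__': a=[float(x) for x in sys.argv[1:]];plan(a[:3],a[3:])
E
python3 plan.py .617 .001 .148 180 0 17
```

```text
t 5.1 pos [0.6112 0.0115 0.2445] rpy [-179.41    0.78   36.31] j [-1.8 25.6 96.7 -0.  58.7 51.9] F [ 0.4 -0.2  0.1] M [ 0.048 -0.076  0.01 ] gap 0.999
dpos [-0.01  0.64  4.82] drot [-0.07  0.13  2.81]
```

```bash
python3 -m jog '{"delta_pos":[[0,0.4,0.5],[0,0.3,0.5],[0,0.3,0.5],[0,0.1,0.5],[0,0,0.5],[0,0,0],[0,0,0],[0,0,0]],"delta_rot":[[-0.03,0.04,0.95],[-0.03,0.04,0.95],[0,0.04,0.85],[0,0,0],[0,0,0],[0,0,0],[0,0,0],[0,0,0]]}'
python3 plan.py .617 .001 .148 180 0 17
```

```text
time_s: 5.9
ee_pos: [0.6209, -0.0046, 0.1923]
tool_rot: [-179.9, 0.0, 18.7]
contact_force: [-0.0, 0.5, 0.6]
finger_gap: 1.002
t 5.9 pos [ 0.6209 -0.0046  0.1923] rpy [-1.7991e+02  5.0000e-02  1.8670e+01] j [-3.3 29.1 99.   0.1 52.  68. ] F [-0.   0.5  0.6] M [0.022 0.02  0.011] gap 1.002
dpos [-0.09 -0.33  2.21] drot [-0.01  0.01  0.24]
```

```bash
python3 -m jog '{"delta_pos":[[-0.04,-0.15,0.6],[-0.03,-0.1,0.6],[0,-0.06,0.5],[0,0,0.3],[0,0,0.1],[0,0,0],[0,0,0],[0,0,0]],"delta_rot":[[0,0,0.1],[0,0,0.1],[0,0,0],[0,0,0],[0,0,0],[0,0,0],[0,0,0],[0,0,0]]}'
python3 plan.py .617 .001 .148 180 0 17
```

```text
time_s: 6.7
ee_pos: [0.6175, 0.0017, 0.1469]
tool_rot: [-179.9, 0.0, 17.3]
contact_force: [0.9, -0.4, 0.4]
finger_gap: 1.002
t 6.7 pos [0.6175 0.0017 0.1469] rpy [-1.7992e+02  3.0000e-02  1.7310e+01] j [-2.700e+00  3.210e+01  1.015e+02  1.000e-01  4.650e+01  6.990e+01] F [ 0.9 -0.4  0.4] M [-0.002  0.026 -0.006] gap 1.002
dpos [-0.03  0.03 -0.06] drot [-0.01  0.    0.04]
```

Close on the knob with a light grip.

```bash
python3 -m jog '{"delta_pos":[[0,0,0],[0,0,0],[0,0,0],[0,0,0],[0,0,0],[0,0,0],[0,0,0],[0,0,0]],"delta_rot":[[0,0,0],[0,0,0],[0,0,0],[0,0,0],[0,0,0],[0,0,0],[0,0,0],[0,0,0]]}' 0 30
python3 plan.py .617 .001 .148 180 0 17
python3 - <<'E'
from h import *
s,d=grab('wrist','w4')
cv2.imwrite('pics/w4.png',d['color'][:,:,::-1])
rect(s,d,(.617,.001),.116,'r4',N=400)
E
```

```text
time_s: 7.5
ee_pos: [0.6183, 0.0007, 0.1483]
tool_rot: [180.0, -0.1, 17.3]
contact_force: [-0.8, -1.0, -0.6]
finger_gap: 0.384
t 7.5 pos [0.6183 0.0007 0.1483] rpy [ 1.7997e+02 -8.0000e-02  1.7310e+01] j [ -2.7  32.  101.4   0.   46.6  69.9] F [-0.8 -1.  -0.6] M [-0.099  0.091  0.001] gap 0.384
dpos [-0.06 -0.03  0.01] drot [ 0.   -0.01  0.05]
```

View pics/w4.png

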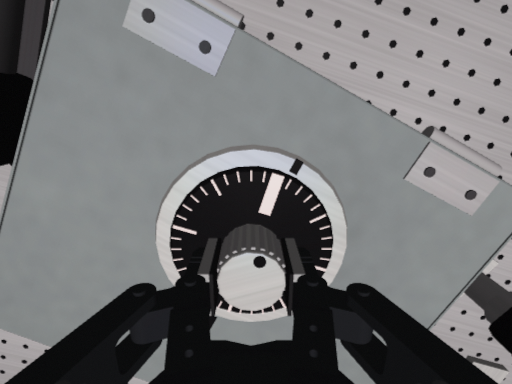

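View pics/r4.png

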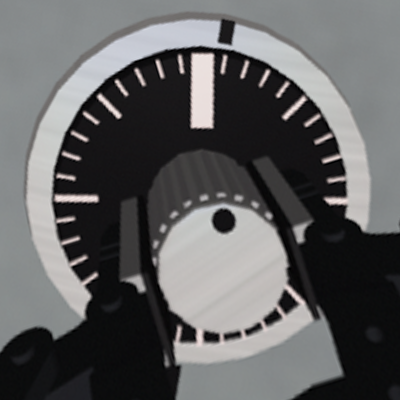

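```bash
python3 -m jog '{"delta_pos":[[0,0,0],[0,0,0],[0,0,0],[0,0,0],[0,0,0],[0,0,0],[0,0,0],[0,0,0]],"delta_rot":[[0,0,0.6],[0,0,0.9],[0,0,0.9],[0,0,0.9],[0,0,0.9],[0,0,0.9],[0,0,0.9],[0,0,0.4]]}'
python3 plan.py .6183 .0007 .148 180 0 -54.9
```

```text
time_s: 8.35
ee_pos: [0.6183, -0.0005, 0.1483]
tool_rot: [179.9, -0.1, -28.3]
contact_force: [-1.4, -1.5, 0.1]
finger_gap: 0.386
t 8.35 pos [ 6.183e-01 -5.000e-04  1.483e-01] rpy [ 1.7994e+02 -1.2000e-01 -2.8340e+01] j [ -2.8  32.  101.4  -0.2  46.6 115.7] F [-1.4 -1.5  0.1] M [ 0.021 -0.034  0.077] gap 0.386
dpos [-0.03 -0.05  0.01] drot [ 0.   -0.02  3.86]
```

```bash
python3 -m jog '{"delta_pos":[[0,0,0],[0,0,0],[0,0,0],[0,0,0],[0,0,0],[0,0,0],[0,0,0],[0,0,0]],"delta_rot":[[0,0,0.8],[0,0,0.8],[0,0,0.8],[0,0,0.7],[0,0,0.4],[0,0,0.2],[0,0,0],[0,0,0]]}'
python3 plan.py .6183 .0007 .148 180 0 -54.9
python3 - <<'E'
from h import *
s,d=grab('wrist','w5')
cv2.imwrite('pics/w5.png',d['color'][:,:,::-1])
rect(s,d,(.617,.001),.116,'r5',N=400)
E
```

```text
time_s: 9.15
ee_pos: [0.6178, -0.0011, 0.1483]
tool_rot: [179.9, -0.2, -54.8]
contact_force: [-0.2, -1.2, -0.0]
finger_gap: 0.385
t 9.15 pos [ 0.6178 -0.0011  0.1483] rpy [ 1.7993e+02 -1.7000e-01 -5.4760e+01] j [ -2.8  31.9 101.4  -0.2  46.6 142.1] F [-0.2 -1.2 -0. ] M [-0.046 -0.093  0.097] gap 0.385
dpos [-0.06 -0.07  0.01] drot [ 0.01 -0.02  0.02]
```

View pics/r5.png

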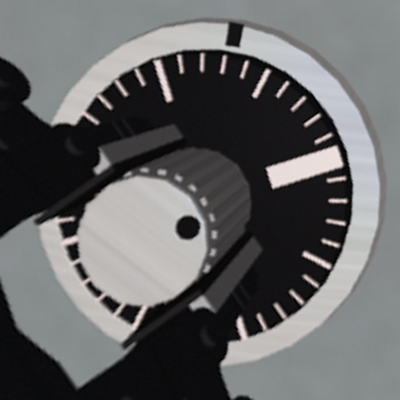

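```bash
python3 - <<'E'
from h import *
a=[]
for n in ('w2','w3','w4','w5'):
    s,d=load(n)
    p=proj(s,d,(.669,-.0094,.110));u,v=np.round(p).astype(int);print(n,u,v)
    c=d['color'][v-20:v+20,u-20:u+20];a.append(cv2.resize(c,None,fx=10,fy=10,interpolation=cv2.INTER_CUBIC))
cv2.imwrite('pics/idx.png',np.vstack([np.hstack(a[:2]),np.hstack(a[2:])])[:,:,::-1][::1])
im=cv2.imread('pics/idx.png');cv2.imwrite('pics/idx.png',cv2.resize(im,(600,600)))
E
```

```text
w2 309 211
w3 310 156
w4 296 169
w5 187 184
```

View pics/idx.png

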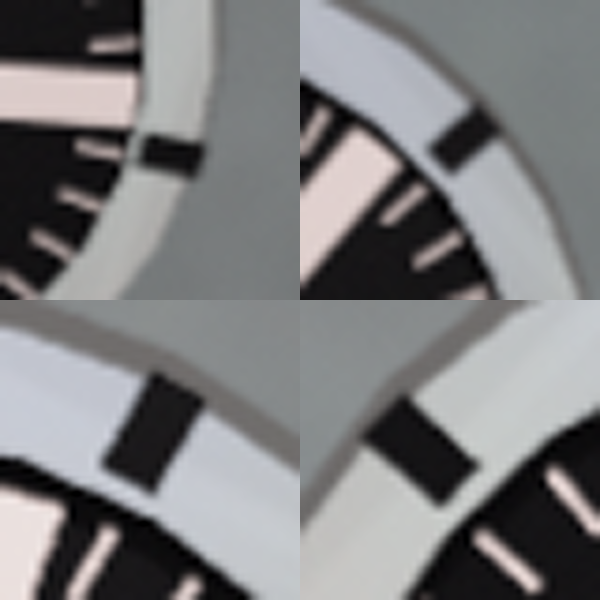

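```bash
python3 - <<'E'
from h import *
L=dict(w2=(311.4,211.4),w3=(311.5,154),w4=(296,166.2),w5=(182.5,183.5))
o=[(*load(n),*p) for n,p in L.items()]
P=tri(o);print(P)
for x in o: print(proj(*x[:2],P)-x[2:])
c=(.617,.001)
for z in (.110,.113,.116):
  for x in o: q=atz(*x,z);print(z,q.round(4),np.degrees(np.arctan2(q[1]-c[1],q[0]-c[0])).round(2))
E
```

```text
[ 0.67092144 -0.00878971  0.11202547]
[ 0.16200366 -0.17358782]
[-0.07335056 -0.05669102]
[0.37750245 0.26388949]
[0.1251915 0.0466806]
0.11 [ 0.6713 -0.0098  0.11  ] -11.21
0.11 [ 0.6709 -0.0094  0.11  ] -10.97
0.11 [ 0.6707 -0.009   0.11  ] -10.54
0.11 [ 0.6711 -0.008   0.11  ] -9.46
0.113 [ 0.6706 -0.0086  0.113 ] -10.16
0.113 [ 0.671  -0.0086  0.113 ] -10.09
0.113 [ 0.6712 -0.0083  0.113 ] -9.77
0.113 [ 0.671  -0.0091  0.113 ] -10.64
0.116 [ 0.6699 -0.0074  0.116 ] -9.08
0.116 [ 0.671  -0.0078  0.116 ] -9.21
0.116 [ 0.6716 -0.0077  0.116 ] -9.01
0.116 [ 0.6708 -0.0103  0.116 ] -11.82
```

```bash
python3 -m jog '{"delta_pos":[[0,0,0],[0,0,0],[0,0,0],[0,0,0],[0,0,0],[0,0,0],[0,0,0],[0,0,0]],"delta_rot":[[0,0,-0.6],[0,0,-0.9],[0,0,-0.9],[0,0,-0.9],[0,0,-0.9],[0,0,-0.9],[0,0,-0.9],[0,0,-0.9]]}'
python3 plan.py .6178 0.0 .148 180 0 0
```

```text
time_s: 10.0
ee_pos: [0.6185, 0.0001, 0.1483]
tool_rot: [179.9, -0.1, -5.2]
contact_force: [-0.1, 0.6, 0.1]
finger_gap: 0.385
t 10.0 pos [6.185e-01 1.000e-04 1.483e-01] rpy [ 1.7994e+02 -1.1000e-01 -5.2500e+00] j [-2.800e+00  3.200e+01  1.014e+02 -1.000e-01  4.650e+01  9.260e+01] F [-0.1  0.6  0.1] M [ 0.196  0.053 -0.082] gap 0.385
dpos [-0.03  0.01  0.01] drot [ 0.01 -0.02 -0.76]
```

```bash
python3 -m jog '{"delta_pos":[[0,0,0],[0,0,0],[0,0,0],[0,0,0],[0,0,0],[0,0,0],[0,0,0],[0,0,0]],"delta_rot":[[0,0,-1],[0,0,-1],[0,0,-1],[0,0,-1],[0,0,-1],[0,0,-1],[0,0,-1],[0,0,-1]]}'
python3 -m jog '{"delta_pos":[[0,0,0],[0,0,0],[0,0,0],[0,0,0],[0,0,0],[0,0,0],[0,0,0],[0,0,0]],"delta_rot":[[0,0,-1],[0,0,-1],[0,0,-1],[0,0,-1],[0,0,-1],[0,0,-1],[0,0,-1],[0,0,-1]]}'
python3 plan.py .6178 0.0 .148 180 0 0
```

```text
time_s: 10.8
ee_pos: [0.6178, 0.0015, 0.1483]
tool_rot: [-180.0, -0.0, 52.4]
contact_force: [-1.7, -0.3, 0.1]
finger_gap: 0.387
time_s: 11.6
ee_pos: [0.6163, 0.0017, 0.1483]
tool_rot: [-179.9, -0.1, 110.2]
contact_force: [-1.1, -1.9, 0.1]
finger_gap: 0.388
t 11.6 pos [0.6163 0.0017 0.1483] rpy [-1.7986e+02 -1.2000e-01  1.1019e+02] j [-2.700e+00  3.190e+01  1.015e+02  1.000e-01  4.680e+01 -2.290e+01] F [-1.1 -1.9  0.1] M [-0.351  0.285 -0.087] gap 0.388
dpos [-0.1   0.04  0.01] drot [-3.000e-02  1.000e-02  1.603e+01]
```

```bash
python3 -m jog '{"delta_pos":[[0,0,0],[0,0,0],[0,0,0],[0,0,0],[0,0,0],[0,0,0],[0,0,0],[0,0,0]],"delta_rot":[[0,0,-1],[0,0,-1],[0,0,-1],[0,0,-1],[0,0,-1],[0,0,-1],[0,0,-1],[0,0,-1]]}'
python3 -m jog '{"delta_pos":[[0,0,0],[0,0,0],[0,0,0],[0,0,0],[0,0,0],[0,0,0],[0,0,0],[0,0,0]],"delta_rot":[[0,0,-1],[0,0,-1],[0,0,-1],[0,0,-1],[0,0,-1],[0,0,-0.8],[0,0,-0.4],[0,0,0]]}'
python3 plan.py .6178 0.0 .148 180 0 0
python3 - <<'E'
from h import *
s,d=grab('wrist','w6')
rect(s,d,(.617,.001),.116,'r6',N=400)
E
```

```text
time_s: 12.4
ee_pos: [0.6153, 0.0005, 0.1483]
tool_rot: [-179.9, -0.3, 168.0]
contact_force: [-0.1, -3.1, -0.0]
finger_gap: 0.387
time_s: 13.2
ee_pos: [0.6155, -0.0008, 0.1483]
tool_rot: [179.9, -0.3, -146.9]
contact_force: [-0.4, -0.3, 0.5]
finger_gap: 0.385
t 13.2 pos [ 0.6155 -0.0008  0.1483] rpy [ 179.94   -0.29 -146.92] j [  -2.8   31.9  101.5   -0.2   46.9 -125.8] F [-0.4 -0.3  0.5] M [-0.226 -0.028  0.045] gap 0.385
dpos [-0.12 -0.03  0.01] drot [  0.06  -0.   -21.37]
```

View pics/r6.png

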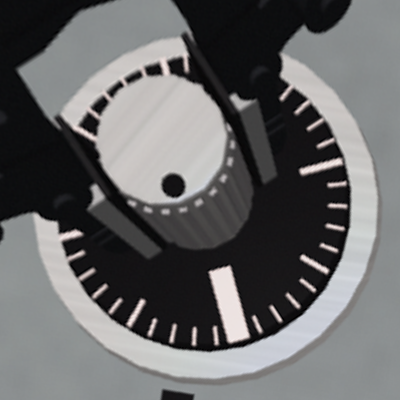

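```bash
python3 -m jog '{"delta_pos":[[0,0,0],[0,0,0],[0,0,0],[0,0,0],[0,0,0],[0,-0.03,0],[0,-0.03,0],[0,-0.03,0]],"delta_rot":[[0,0,0],[0,0,0],[0,0,0],[0,0,0],[0,0,0],[0,0,1],[0,0,1],[0,0,1]]}' 1 30
python3 plan.py .617 0.0005 .148 180 0 95
```

```text
time_s: 14.05
ee_pos: [0.6166, -0.002, 0.1484]
tool_rot: [-180.0, -0.3, -168.5]
contact_force: [0.6, -0.7, -0.6]
finger_gap: 1.001
t 14.05 pos [ 0.6166 -0.002   0.1484] rpy [-179.97   -0.26 -168.45] j [-2.900e+00  3.200e+01  1.014e+02 -1.000e-01  4.690e+01 -1.044e+02] F [ 0.6 -0.7 -0.6] M [ 0.023  0.066 -0.011] gap 1.001
dpos [-0.05  0.12  0.02] drot [-0.04 -0.02 14.04]
```

```bash
python3 -m jog '{"delta_pos":[[0,0,0],[0,0,0],[0,-0.02,0],[0,-0.02,0],[-0.02,-0.02,0],[-0.03,-0.01,0],[-0.03,0,0],[-0.03,0,0]],"delta_rot":[[0,0,1],[0,0,1],[0,0,1],[0,0,1],[0,0,1],[0,0,1],[0,0,1],[0,0,1]]}'
python3 plan.py .617 0.0005 .148 180 0 95
```

```text
time_s: 14.85
ee_pos: [0.6183, -0.0044, 0.1485]
tool_rot: [-179.8, -0.1, 134.1]
contact_force: [0.2, -0.2, -0.2]
finger_gap: 1.0
t 14.85 pos [ 0.6183 -0.0044  0.1485] rpy [-1.7978e+02 -1.1000e-01  1.3411e+02] j [-3.200e+00  3.210e+01  1.011e+02 -1.000e-01  4.700e+01 -4.720e+01] F [ 0.2 -0.2 -0.2] M [-0.035 -0.053 -0.045] gap 1.0
dpos [0.22 0.12 0.03] drot [-0.04 -0.    5.69]
```

```bash
python3 -m jog '{"delta_pos":[[0.05,0.05,0],[0.05,0.05,0],[0.05,0.05,0],[0.05,0,0],[0,0,0],[0,0,0],[0,0,0],[0,0,0]],"delta_rot":[[0,0,1],[0,0,1],[0,0,1],[0,0,1],[0,0,1],[0,0,0.5],[0,0,0],[0,0,0]]}'
python3 plan.py .617 0.0005 .148 180 0 95
```

```text
time_s: 15.65
ee_pos: [0.6187, 0.0009, 0.1486]
tool_rot: [-179.8, 0.1, 94.5]
contact_force: [-0.1, 0.7, 1.0]
finger_gap: 1.001
t 15.65 pos [0.6187 0.0009 0.1486] rpy [-1.7977e+02  5.0000e-02  9.4480e+01] j [-2.700e+00  3.210e+01  1.011e+02 -1.000e-01  4.710e+01 -7.100e+00] F [-0.1  0.7  1. ] M [ 0.059 -0.024 -0.01 ] gap 1.001
dpos [-0.01 -0.08  0.03] drot [-0.03  0.01 -0.08]
```

```bash
python3 -m jog '{"delta_pos":[[0,-0.08,0.03],[0,0,0],[0,0,0],[0,0,0],[0,0,0],[0,0,0],[0,0,0],[0,0,0]],"delta_rot":[[-0.03,0,0],[0,0,0],[0,0,0],[0,0,0],[0,0,0],[0,0,0],[0,0,0],[0,0,0]]}' 0 30
python3 plan.py .617 0.0005 .148 180 0 95
python3 - <<'E'
from h import *
s,d=grab('wrist','w7')
rect(s,d,(.617,.001),.116,'r7',N=400)
E
```

```text
time_s: 16.45
ee_pos: [0.6168, 0.0007, 0.148]
tool_rot: [-180.0, 0.0, 94.7]
contact_force: [-0.5, 0.2, 1.4]
finger_gap: 0.388
t 16.45 pos [0.6168 0.0007 0.148 ] rpy [-1.7998e+02  5.0000e-02  9.4750e+01] j [-2.700e+00  3.190e+01  1.015e+02 -1.000e-01  4.660e+01 -7.400e+00] F [-0.5  0.2  1.4] M [-0.028  0.109 -0.022] gap 0.388
dpos [-0.01  0.01  0.  ] drot [-0.    0.01 -0.04]
```

View pics/r7.png

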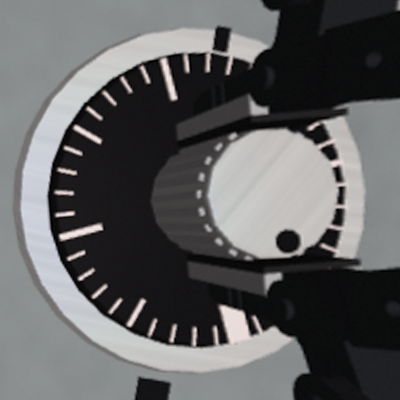

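```bash
python3 -m jog '{"delta_pos":[[0,0,0],[0,0,0],[0,0,0],[0,0,0],[0,0,0],[0,0,0],[0,0,0],[0,0,0]],"delta_rot":[[0,0,-0.6],[0,0,-0.9],[0,0,-0.9],[0,0,-0.9],[0,0,-0.9],[0,0,-0.9],[0,0,-0.9],[0,0,-0.9]]}'
python3 -m jog '{"delta_pos":[[0,0,0],[0,0,0],[0,0,0],[0,0,0],[0,0,0],[0,0,0],[0,0,0],[0,0,0]],"delta_rot":[[0,0,-0.9],[0,0,-0.9],[0,0,-0.9],[0,0,-0.9],[0,0,-0.9],[0,0,-0.9],[0,0,-0.7],[0,0,-0.4]]}'
python3 plan.py .617 0.0005 .148 180 0 -146.3
```

```text
time_s: 17.3
ee_pos: [0.6164, 0.0005, 0.1481]
tool_rot: [-179.9, -0.0, 143.9]
contact_force: [-1.5, -0.3, 0.5]
finger_gap: 0.386
time_s: 18.1
ee_pos: [0.6163, 0.0, 0.1481]
tool_rot: [-179.9, -0.1, -169.4]
contact_force: [-1.1, 0.4, 0.5]
finger_gap: 0.385
t 18.1 pos [0.6163 0.     0.1481] rpy [-1.7995e+02 -9.0000e-02 -1.6938e+02] j [-2.800e+00  3.190e+01  1.016e+02 -1.000e-01  4.660e+01 -1.033e+02] F [-1.1  0.4  0.5] M [-0.036  0.096 -0.165] gap 0.385
dpos [-0.04  0.02  0.  ] drot [-0.01 -0.01 -3.36]
```

```bash
python3 -m jog '{"delta_pos":[[0,0,0],[0,0,0],[0,0,0],[0,0,0],[0,0,0],[0,0,0],[0,0,0],[0,0,0]],"delta_rot":[[0,0,-0.7],[0,0,-0.7],[0,0,-0.7],[0,0,-0.5],[0,0,-0.4],[0,0,-0.15],[0,0,0],[0,0,0]]}'
python3 plan.py .617 0.0005 .148 180 0 -146.3
python3 - <<'E'
from h import *
s,d=grab('wrist','w8')
rect(s,d,(.617,.001),.116,'r8',N=400)
E
```

```text
time_s: 18.9
ee_pos: [0.6164, -0.0002, 0.1481]
tool_rot: [-180.0, -0.1, -146.9]
contact_force: [-0.1, 0.3, 1.6]
finger_gap: 0.388
t 18.9 pos [ 6.164e-01 -2.000e-04  1.481e-01] rpy [-1.7998e+02 -1.0000e-01 -1.4686e+02] j [-2.800e+00  3.190e+01  1.016e+02 -1.000e-01  4.660e+01 -1.259e+02] F [-0.1  0.3  1.6] M [-0.021  0.051 -0.007] gap 0.388
dpos [-0.04  0.01  0.  ] drot [-0.   -0.01 -0.08]
```

View pics/r8.png

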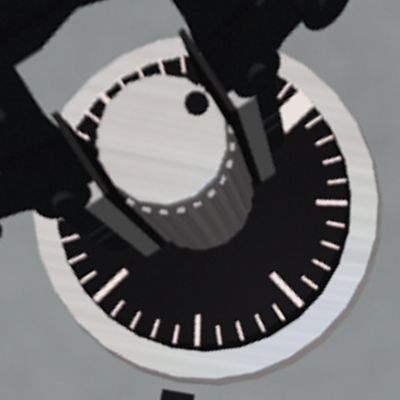

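```bash
python3 -m jog '{"delta_pos":[[0,0,0],[0,0,0],[0,0,0],[0,0,0],[0,0,0],[0,0,0],[0,0,0],[0,0,0]],"delta_rot":[[0,0,0.4],[0,0,0.5],[0,0,0.5],[0,0,0.5],[0,0,0.5],[0,0,0.5],[0,0,0.4],[0,0,0.2]]}' - 22
cat > stud.py <<'E'
import sys;from h import *
import plan
s,d=grab('wrist',sys.argv[1]);plan.plan([.617,.0005,.148],[180,0,160],s)
y=s['tool_rot'][2]%360;print('dial',round(y+100.15,1),'reading',round(((y+100.15+10.2)/9)%40,2))
rect(s,d,(.535,.0145),.107,sys.argv[1]+'s',half=.04,N=300)
E
python3 stud.py w9
```

```text
time_s: 19.75
ee_pos: [0.6163, 0.0001, 0.148]
tool_rot: [-179.9, -0.1, -172.2]
contact_force: [-0.7, 0.5, 0.3]
finger_gap: 0.387
t 19.75 pos [6.163e-01 1.000e-04 1.480e-01] rpy [-1.7993e+02 -9.0000e-02 -1.7218e+02] j [-2.800e+00  3.190e+01  1.016e+02 -1.000e-01  4.660e+01 -1.005e+02] F [-0.7  0.5  0.3] M [0.015 0.062 0.121] gap 0.387
dpos [-0.04  0.01  0.  ] drot [-0.01 -0.01  4.05]
dial 288.0 reading 33.13
```

View pics/w9s.png

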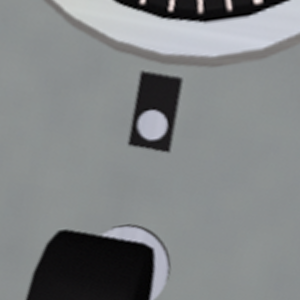

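```bash
python3 -m jog '{"delta_pos":[[0,0,0],[0,0,0],[0,0,0],[0,0,0],[0,0,0],[0,0,0],[0,0,0],[0,0,0]],"delta_rot":[[0,0,0.08],[0,0,0.08],[0,0,0.08],[0,0,0.08],[0,0,0.08],[0,0,0.08],[0,0,0.08],[0,0,0]]}'
python3 stud.py w10
```

```text
time_s: 20.6
ee_pos: [0.6163, 0.0001, 0.1481]
tool_rot: [-179.9, -0.1, -176.3]
contact_force: [-1.7, 0.4, 0.6]
finger_gap: 0.389
t 20.6 pos [6.163e-01 1.000e-04 1.481e-01] rpy [-1.7993e+02 -9.0000e-02 -1.7627e+02] j [-2.800e+00  3.190e+01  1.016e+02 -1.000e-01  4.660e+01 -9.640e+01] F [-1.7  0.4  0.6] M [0.003 0.037 0.088] gap 0.389
dpos [-0.04  0.02  0.  ] drot [-0.01 -0.01  3.45]
dial 283.9 reading 32.68
```

View pics/w10s.png

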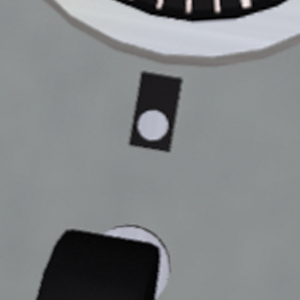

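```bash
cat >> stud.py <<'E'
im=cv2.imread('pics/'+sys.argv[1]+'s.png',0)
roi=im[72:150,130:185].astype(int);m=roi>130
ys,xs=np.nonzero(im[75:148,141:167]>130);print('stud row',(ys.mean()+75).round(1) if len(ys) else None,len(ys))
E
python3 -m jog '{"delta_pos":[[0,0,0],[0,0,0],[0,0,0],[0,0,0],[0,0,0],[0,0,0],[0,0,0],[0,0,0]],"delta_rot":[[0,0,0.08],[0,0,0.08],[0,0,0.08],[0,0,0.08],[0,0,0.08],[0,0,0.08],[0,0,0.08],[0,0,0]]}'
python3 stud.py w11
```

```text
time_s: 21.45
ee_pos: [0.6163, 0.0002, 0.1481]
tool_rot: [-179.9, -0.1, 179.6]
contact_force: [0.3, 1.0, 1.1]
finger_gap: 0.39
t 21.45 pos [6.163e-01 2.000e-04 1.481e-01] rpy [-1.7992e+02 -8.0000e-02  1.7956e+02] j [-2.800e+00  3.190e+01  1.016e+02 -1.000e-01  4.660e+01 -9.220e+01] F [0.3 1.  1.1] M [0.032 0.035 0.054] gap 0.39
dpos [-0.03  0.02  0.  ] drot [-0.01 -0.01  2.84]
dial 279.7 reading 32.21
stud row 124.7 644
```

```bash
python3 -m jog '{"delta_pos":[[0,0,0],[0,0,0],[0,0,0],[0,0,0],[0,0,0],[0,0,0],[0,0,0],[0,0,0]],"delta_rot":[[0,0,0.08],[0,0,0.08],[0,0,0.08],[0,0,0.08],[0,0,0.08],[0,0,0.08],[0,0,0.08],[0,0,0]]}'
python3 stud.py w12
```

```text
time_s: 22.3
ee_pos: [0.6163, 0.0002, 0.148]
tool_rot: [-179.9, -0.1, 175.4]
contact_force: [-1.0, 0.7, 0.4]
finger_gap: 0.39
t 22.3 pos [6.163e-01 2.000e-04 1.480e-01] rpy [-1.7992e+02 -8.0000e-02  1.7538e+02] j [-2.800e+00  3.190e+01  1.016e+02 -1.000e-01  4.660e+01 -8.810e+01] F [-1.   0.7  0.4] M [0.108 0.06  0.07 ] gap 0.39
dpos [-0.04  0.02  0.  ] drot [-0.01 -0.01  2.24]
dial 275.5 reading 31.75
stud row 124.8 646
```

```bash
python3 -m jog '{"delta_pos":[[0,0,0],[0,0,0],[0,0,0],[0,0,0],[0,0,0],[0,0,0],[0,0,0],[0,0,0]],"delta_rot":[[0,0,0.08],[0,0,0.08],[0,0,0.08],[0,0,0.08],[0,0,0.08],[0,0,0.08],[0,0,0.08],[0,0,0]]}'
python3 stud.py w13
```

```text
time_s: 23.15
ee_pos: [0.6163, 0.0002, 0.1481]
tool_rot: [-179.9, -0.1, 171.2]
contact_force: [0.2, 1.5, 1.2]
finger_gap: 0.388
t 23.15 pos [6.163e-01 2.000e-04 1.481e-01] rpy [-1.7992e+02 -7.0000e-02  1.7120e+02] j [-2.800e+00  3.190e+01  1.016e+02 -1.000e-01  4.660e+01 -8.390e+01] F [0.2 1.5 1.2] M [0.131 0.043 0.015] gap 0.388
dpos [-0.03  0.02  0.  ] drot [-0.01 -0.01  1.63]
dial 271.4 reading 31.28
stud row 124.6 646
```

```bash
python3 -m jog '{"delta_pos":[[0,0,0],[0,0,0],[0,0,0],[0,0,0],[0,0,0],[0,0,0],[0,0,0],[0,0,0]],"delta_rot":[[0,0,0.08],[0,0,0.08],[0,0,0.08],[0,0,0.08],[0,0,0.08],[0,0,0.08],[0,0,0.08],[0,0,0]]}'
python3 stud.py w14
```

```text
time_s: 24.0
ee_pos: [0.6163, 0.0003, 0.1481]
tool_rot: [-179.9, -0.1, 167.0]
contact_force: [-0.9, 0.9, 0.3]
finger_gap: 0.388
t 24.0 pos [6.163e-01 3.000e-04 1.481e-01] rpy [-1.7991e+02 -6.0000e-02  1.6703e+02] j [-2.800e+00  3.190e+01  1.016e+02 -1.000e-01  4.660e+01 -7.970e+01] F [-0.9  0.9  0.3] M [ 0.121  0.051 -0.003] gap 0.388
dpos [-0.03  0.02  0.  ] drot [-0.01 -0.01  1.02]
dial 267.2 reading 30.82
stud row 123.9 644
```

```bash
python3 - <<'E'
from h import *
s,d=load('w14');rect(s,d,(.617,.001),.116,'r14',N=400)
E
```

```text
(no output)
```

View pics/r14.png

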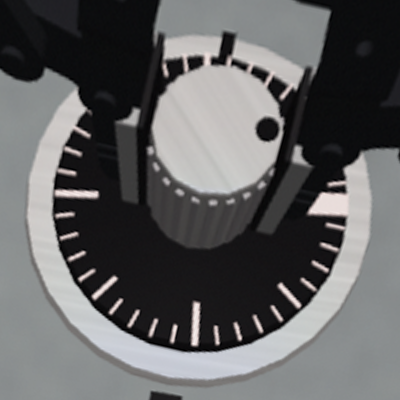

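View pics/w14s.png

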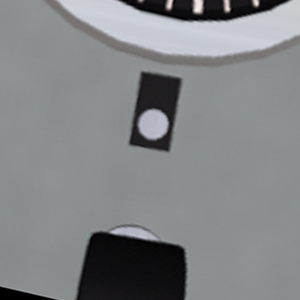

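```bash
python3 -m jog '{"delta_pos":[[0,0,0],[0,0,0],[0,0,0],[0,0,0],[0,0,0],[0,0,0],[0,0,0],[0,0,0]],"delta_rot":[[0,0,0.08],[0,0,0.08],[0,0,0.08],[0,0,0.08],[0,0,0.08],[0,0,0.08],[0,0,0.08],[0,0,0]]}'
python3 stud.py w15
```

```text
time_s: 24.85
ee_pos: [0.6163, 0.0003, 0.148]
tool_rot: [-179.9, -0.1, 162.9]
contact_force: [0.6, 0.6, 0.7]
finger_gap: 0.387
t 24.85 pos [6.163e-01 3.000e-04 1.480e-01] rpy [-1.7991e+02 -6.0000e-02  1.6286e+02] j [-2.700e+00  3.190e+01  1.016e+02 -1.000e-01  4.660e+01 -7.550e+01] F [0.6 0.6 0.7] M [0.169 0.054 0.023] gap 0.387
dpos [-0.03  0.02  0.  ] drot [-0.01 -0.01  0.42]
dial 263.0 reading 30.36
stud row 123.9 647
```

```bash
python3 -m jog '{"delta_pos":[[0,0,0],[0,0,0],[0,0,0],[0,0,0],[0,0,0],[0,0,0],[0,0,0],[0,0,0]],"delta_rot":[[0,0,0.08],[0,0,0.08],[0,0,0.08],[0,0,0.08],[0,0,0.08],[0,0,0.08],[0,0,0.08],[0,0,0]]}'
python3 stud.py w16
```

```text
time_s: 25.7
ee_pos: [0.6163, 0.0003, 0.1481]
tool_rot: [-179.9, -0.0, 158.7]
contact_force: [0.1, 0.9, 0.9]
finger_gap: 0.383
t 25.7 pos [6.163e-01 3.000e-04 1.481e-01] rpy [-1.7992e+02 -5.0000e-02  1.5865e+02] j [-2.800e+00  3.190e+01  1.016e+02 -1.000e-01  4.660e+01 -7.140e+01] F [0.1 0.9 0.9] M [ 0.203  0.034 -0.085] gap 0.383
dpos [-0.03  0.02  0.  ] drot [-0.01 -0.01 -0.2 ]
dial 258.8 reading 29.89
stud row 103.5 612
```

```bash
python3 -m jog '{"delta_pos":[[0,0,0],[0,0,0],[0,0,0],[0,0,0],[0,0,0],[0,0,0],[0,0,0],[0,0,0]],"delta_rot":[[0,0,0.04],[0,0,0.04],[0,0,0.04],[0,0,0.04],[0,0,0.04],[0,0,0.04],[0,0,0.04],[0,0,0]]}'
python3 stud.py w17
```

```text
time_s: 26.55
ee_pos: [0.6163, 0.0004, 0.148]
tool_rot: [-179.9, -0.0, 156.6]
contact_force: [-0.5, 1.4, 1.6]
finger_gap: 0.391
t 26.55 pos [6.163e-01 4.000e-04 1.480e-01] rpy [-1.7991e+02 -5.0000e-02  1.5661e+02] j [-2.700e+00  3.190e+01  1.016e+02 -1.000e-01  4.660e+01 -6.930e+01] F [-0.5  1.4  1.6] M [ 0.182 -0.001  0.058] gap 0.391
dpos [-0.03  0.02  0.  ] drot [-0.01 -0.01 -0.49]
dial 256.8 reading 29.66
stud row 103.8 607
```

```bash
python3 -m jog '{"delta_pos":[[0,0,0],[0,0,0],[0,0,0],[0,0,0],[0,0,0],[0,0,0],[0,0,0],[0,0,0]],"delta_rot":[[0,0,0.04],[0,0,0.04],[0,0,0.04],[0,0,0.04],[0,0,0],[0,0,0],[0,0,0],[0,0,0]]}'
python3 - <<'E'
from cell import *
print(state()['tool_rot'],state()['moment'])
E
python3 -m jog '{"delta_pos":[[0,0,0],[0,0,0],[0,0,0],[0,0,0],[0,0,0],[0,0,0],[0,0,0],[0,0,0]],"delta_rot":[[0,0,0.04],[0,0,0.04],[0,0,0.04],[0,0,0],[0,0,0],[0,0,0],[0,0,0],[0,0,0]]}'
python3 stud.py w18
```

```text
time_s: 27.4
ee_pos: [0.6163, 0.0004, 0.148]
tool_rot: [-179.9, -0.0, 155.4]
contact_force: [-1.1, 1.3, 0.6]
finger_gap: 0.391
[-1.79908596e+02 -4.34260415e-02  1.55436567e+02] [0.23323836 0.04706833 0.12950185]
time_s: 28.2
ee_pos: [0.6163, 0.0004, 0.148]
tool_rot: [-179.9, -0.0, 154.5]
contact_force: [-0.6, 1.0, 1.0]
finger_gap: 0.39
t 28.2 pos [6.163e-01 4.000e-04 1.480e-01] rpy [-1.7991e+02 -4.0000e-02  1.5455e+02] j [-2.700e+00  3.190e+01  1.016e+02 -1.000e-01  4.660e+01 -6.720e+01] F [-0.6  1.   1. ] M [0.192 0.029 0.208] gap 0.39
dpos [-0.03  0.02  0.  ] drot [-0.01 -0.01 -0.79]
dial 254.7 reading 29.43
stud row 103.6 617
```

```bash
python3 -m jog '{"delta_pos":[[0,0,0],[0,0,0],[0,0,0],[0,0,0],[0,0,0],[0,0,0],[0,0,0],[0,0,0]],"delta_rot":[[0,0,0.04],[0,0,0.04],[0,0,0.04],[0,0,0],[0,0,0],[0,0,0],[0,0,0],[0,0,0]]}'
python3 stud.py w19
```

```text
time_s: 29.05
ee_pos: [0.6163, 0.0004, 0.148]
tool_rot: [-179.9, -0.0, 153.7]
contact_force: [-0.3, 1.6, 0.9]
finger_gap: 0.386
t 29.05 pos [6.163e-01 4.000e-04 1.480e-01] rpy [-1.7990e+02 -4.0000e-02  1.5365e+02] j [-2.700e+00  3.190e+01  1.016e+02 -1.000e-01  4.660e+01 -6.630e+01] F [-0.3  1.6  0.9] M [0.156 0.055 0.243] gap 0.386
dpos [-0.03  0.02  0.  ] drot [-0.01 -0.01 -0.92]
dial 253.8 reading 29.33
stud row 103.8 608
```

```bash
python3 -m jog '{"delta_pos":[[0,0,0],[0,0,0],[0,0,0],[0,0,0],[0,0,0],[0,0,0],[0,0,0],[0,0,0]],"delta_rot":[[0,0,0.04],[0,0,0.04],[0,0,0],[0,0,0],[0,0,0],[0,0,0],[0,0,0],[0,0,0]]}'
python3 stud.py w20; python3 - <<'E'
from h import *
a=[]
for n in ('w16','w20'):
    s,d=load(n);a.append(rect(s,d,(.617,.001),.116,None,N=400))
cv2.imwrite('pics/r20.png',np.hstack(a)[:,:,::-1])
E
```

```text
time_s: 29.9
ee_pos: [0.6163, 0.0004, 0.148]
tool_rot: [-179.9, -0.0, 153.1]
contact_force: [-1.0, 1.7, 1.0]
finger_gap: 0.389
t 29.9 pos [6.163e-01 4.000e-04 1.480e-01] rpy [-1.7990e+02 -4.0000e-02  1.5307e+02] j [-2.700e+00  3.190e+01  1.016e+02 -1.000e-01  4.660e+01 -6.570e+01] F [-1.   1.7  1. ] M [0.208 0.044 0.279] gap 0.389
dpos [-0.03  0.02  0.  ] drot [-0.01 -0.01 -1.01]
dial 253.2 reading 29.27
stud row 103.8 608
```

View pics/r20.png

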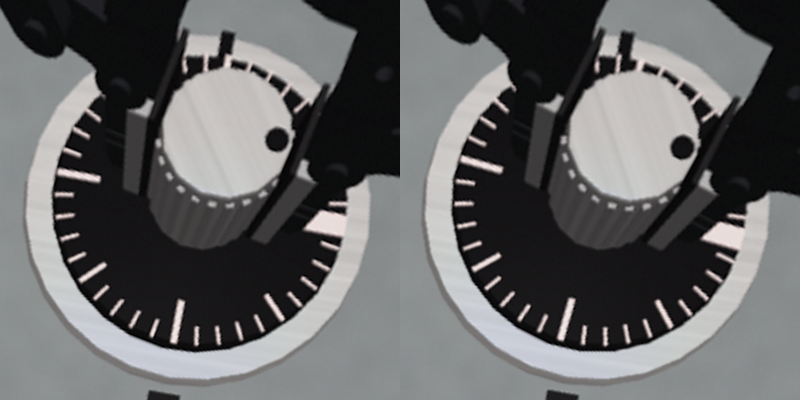

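```bash
python3 -m jog '{"delta_pos":[[0,0,0],[0,0,0],[0,0,0],[0,0,0],[0,0,0],[0,0,-1],[0,0,-1],[0,0,-1]],"delta_rot":[[0,0,0],[0,0,0],[0,0,0],[0,0,0],[0,0,0],[0,0,0],[0,0,-0.4],[0,0,-0.8]]}' 1 30
python3 plan.py .5045 0.0205 .21 180 0 169.7
python3 - <<'E'
from h import *
s,d=grab('wrist','w21');print(s['ee_pos'],s['tool_rot'])
cv2.imwrite('pics/w21.png',d['color'][:,:,::-1])
E
```

```text
time_s: 30.75
ee_pos: [0.6146, 0.0002, 0.2066]
tool_rot: [-179.8, -0.4, 161.4]
contact_force: [-0.0, 0.2, 1.2]
finger_gap: 1.003
t 30.75 pos [6.146e-01 2.000e-04 2.066e-01] rpy [-179.81   -0.36  161.38] j [ -2.8  27.9  98.8  -0.1  53.7 -74.1] F [-0.   0.2  1.2] M [ 0.027 -0.067  0.009] gap 1.003
dpos [ 5.54 -0.79 -0.13] drot [-0.02 -0.05 -1.21]
[6.14639237e-01 1.62420015e-04 2.06611446e-01] [-179.80849724   -0.36114982  161.38490821]
```

View pics/w21.png

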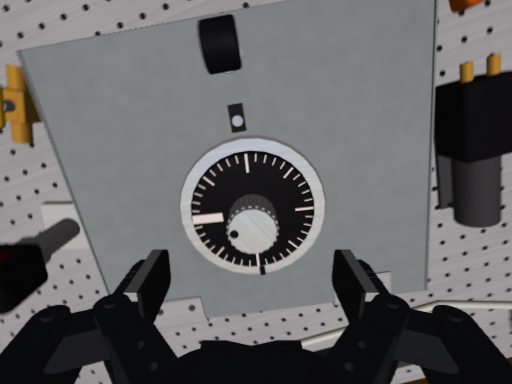

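```bash
python3 -m jog '{"delta_pos":[[0.9,-0.12,0],[0.95,-0.05,0],[0.95,0,0],[0.95,0,0],[0.95,0,0],[0.7,0,0],[0.1,0,0],[0,0,0]],"delta_rot":[[0,-0.03,-0.6],[0,-0.02,-0.6],[0,0,0],[0,0,0],[0,0,0],[0,0,0],[0,0,0],[0,0,0]]}'
python3 plan.py .5045 0.0205 .21 180 0 169.7
python3 - <<'E'
from h import *
s,d=grab('wrist','w22');print(s['ee_pos'],s['tool_rot'])
cv2.imwrite('pics/w22.png',d['color'][:,:,::-1])
E
```

```text
time_s: 31.6
ee_pos: [0.5056, 0.0196, 0.2112]
tool_rot: [-179.9, 0.5, 170.4]
contact_force: [0.1, -0.2, -0.4]
finger_gap: 1.003
t 31.6 pos [0.5056 0.0196 0.2112] rpy [-179.9     0.53  170.37] j [ -1.1  19.1 113.3  -0.2  47.1 -81.3] F [ 0.1 -0.2 -0.4] M [ 0.056 -0.017  0.064] gap 1.003
dpos [0.06 0.04 0.06] drot [-0.01  0.08  0.1 ]
[0.50560992 0.01955687 0.21124643] [-179.90382214    0.53350228  170.37438285]
```

View pics/w22.png

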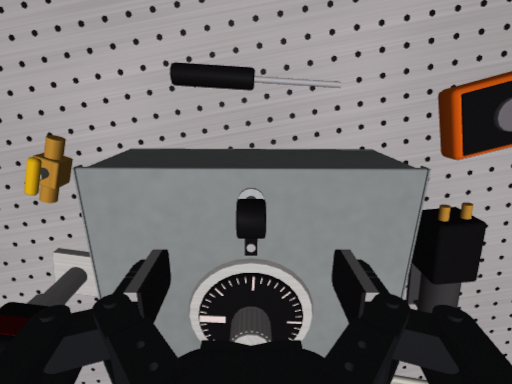

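```bash
python3 - <<'E'
from h import *
print(tri([(*load('w21'),220,44.5),(*load('w22'),251,218)]))
E
python3 plan.py .5045 0.0205 .151 180 0 169.7
```

```text
[0.5033493  0.02003634 0.14468523]
t 31.65 pos [0.5058 0.0195 0.2112] rpy [-179.9     0.53  170.38] j [ -1.1  19.1 113.2  -0.2  47.1 -81.3] F [-0.5 -0.2 -1. ] M [-0.039  0.003 -0.031] gap 0.993
dpos [0.1  0.04 3.01] drot [-0.01  0.08  0.1 ]
```

```bash
python3 -m jog '{"delta_pos":[[0.06,0.04,0.8],[0.04,0,0.8],[0,0,0.8],[0,0,0.45],[0,0,0.15],[0,0,0],[0,0,0],[0,0,0]],"delta_rot":[[0,0.05,0.1],[0,0.03,0],[0,0,0],[0,0,0],[0,0,0],[0,0,0],[0,0,0],[0,0,0]]}'
python3 plan.py .504 0.0203 .1507 180 0 169.7
```

```text
time_s: 32.45
ee_pos: [0.5108, 0.0197, 0.1505]
tool_rot: [-180.0, 0.3, 169.6]
contact_force: [0.8, -0.2, 0.4]
finger_gap: 1.002
t 32.45 pos [0.5108 0.0197 0.1505] rpy [-179.96    0.31  169.59] j [-1.100e+00  2.470e+01  1.156e+02 -1.000e-01  3.940e+01 -8.060e+01] F [ 0.8 -0.2  0.4] M [ 0.066 -0.014  0.041] gap 1.002
dpos [ 0.34 -0.03 -0.01] drot [-0.01  0.05 -0.02]
```

```bash
python3 -m jog '{"delta_pos":[[0.24,-0.03,0],[0.12,0,0],[0,0,0],[0,0,0],[0,0,0],[0,0,0],[0,0,0],[0,0,0]],"delta_rot":[[0,0.05,-0.02],[0,0,0],[0,0,0],[0,0,0],[0,0,0],[0,0,0],[0,0,0],[0,0,0]]}' 0 60
python3 plan.py .504 0.0203 .1507 180 0 169.7
python3 - <<'E'
from h import *
s,d=grab('wrist','w23')
cv2.imwrite('pics/w23.png',d['color'][:,:,::-1])
E
```

```text
time_s: 33.25
ee_pos: [0.5033, 0.0198, 0.1521]
tool_rot: [-179.9, 0.1, 169.8]
contact_force: [-0.5, -0.5, 0.5]
finger_gap: 0.221
t 33.25 pos [0.5033 0.0198 0.1521] rpy [-1.7991e+02  6.0000e-02  1.6981e+02] j [ -1.1  24.1 116.3  -0.2  39.6 -80.8] F [-0.5 -0.5  0.5] M [0.081 0.044 0.199] gap 0.221
dpos [-0.03  0.03  0.07] drot [-0.01  0.01  0.02]
```

View pics/w23.png

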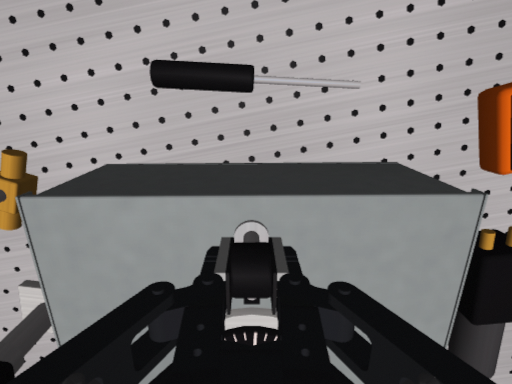

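```bash
cat > arc.py <<'E'
import numpy as np,sys
t0,n,st,k=float(sys.argv[1]),int(sys.argv[2]),float(sys.argv[3]),.5
def P(th):
    t=np.radians(th);f=k*t
    return np.array([-.215*np.cos(t)+.044*np.sin(t)+.006*np.sin(f), .215*np.sin(t)+.044*np.cos(t)+.006*np.cos(f)])
for i in range(n):
    a=t0+i*st;d=P(a+st)-P(a);f=np.radians(k*a)
    print(a+st,'x %.2f z %.2f roty %.2f'%(d@[-np.cos(f),np.sin(f)]/.02,d@[-np.sin(f),-np.cos(f)]/.02,np.radians(k*st)/.12))
E
python3 arc.py 0 28 2.2
python3 -m jog '{"delta_pos":[[-0.03,0,-0.1],[-0.05,0,-0.2],[0,0,0],[0,0,0],[0,0,0],[0,0,0],[0,0,0],[0,0,0]],"delta_rot":[[0,0.03,0],[0,0.05,0],[0,0,0],[0,0,0],[0,0,0],[0,0,0],[0,0,0],[0,0,0]]}'
python3 plan.py .504 0.0203 .1507 180 0 169.7
```

```text
2.2 x -0.10 z -0.41 roty 0.16
4.4 x -0.11 z -0.41 roty 0.16
6.6000000000000005 x -0.11 z -0.41 roty 0.16
8.8 x -0.12 z -0.40 roty 0.16
11.0 x -0.13 z -0.40 roty 0.16
13.2 x -0.14 z -0.40 roty 0.16
15.400000000000002 x -0.14 z -0.40 roty 0.16
17.6 x -0.15 z -0.39 roty 0.16
19.8 x -0.16 z -0.39 roty 0.16
22.0 x -0.17 z -0.39 roty 0.16
24.2 x -0.17 z -0.39 roty 0.16
26.400000000000002 x -0.18 z -0.38 roty 0.16
28.6 x -0.19 z -0.38 roty 0.16
30.8 x -0.20 z -0.38 roty 0.16
33.00000000000001 x -0.20 z -0.37 roty 0.16
35.2 x -0.21 z -0.37 roty 0.16
37.400000000000006 x -0.22 z -0.36 roty 0.16
39.60000000000001 x -0.23 z -0.36 roty 0.16
41.800000000000004 x -0.23 z -0.36 roty 0.16
44.00000000000001 x -0.24 z -0.35 roty 0.16
46.2 x -0.25 z -0.35 roty 0.16
48.400000000000006 x -0.25 z -0.34 roty 0.16
50.60000000000001 x -0.26 z -0.34 roty 0.16
52.800000000000004 x -0.26 z -0.33 roty 0.16
55.00000000000001 x -0.27 z -0.33 roty 0.16
57.20000000000001 x -0.28 z -0.32 roty 0.16
59.400000000000006 x -0.28 z -0.32 roty 0.16
61.60000000000001 x -0.29 z -0.31 roty 0.16
time_s: 34.1
ee_pos: [0.5045, 0.0195, 0.1576]
tool_rot: [-179.9, -0.6, 169.8]
contact_force: [2.9, -1.2, -7.2]
finger_gap: 0.222
t 34.1 pos [0.5045 0.0195 0.1576] rpy [-179.89   -0.64  169.82] j [ -1.2  24.  115.3  -0.   41.3 -81. ] F [ 2.9 -1.2 -7.2] M [0.059 0.033 0.168] gap 0.222
dpos [0.03 0.03 0.35] drot [-0.02 -0.09  0.02]
```

```bash
python3 -m jog '{"delta_pos":[[-0.1,0,-0.41],[-0.11,0,-0.41],[-0.12,0,-0.4],[-0.12,0,-0.4],[-0.13,0,-0.4],[-0.14,0,-0.4],[-0.14,0,-0.4],[-0.15,0,-0.39]],"delta_rot":[[0,0.16,0],[0,0.16,0],[0,0.16,0],[0,0.16,0],[0,0.16,0],[0,0.16,0],[0,0.16,0],[0,0.16,0]]}'
cat > th.py <<'E'
from cell import state
from h import *
s=state();R=Rn.from_euler('xyz',s['tool_rot'],degrees=True).as_matrix()
g=s['ee_pos']+.006*R[:,2]
ex=np.array([.984,-.179,0]);ey=np.array([.179,.984,0]);c=np.array([.617,.001,.1])+.1*ex
v=g-c;X=v@ex;Z=v[2]
th=np.degrees(np.arctan2(Z,-X)-np.arctan2(.044,.215))
print('theta',th.round(2),'r',np.hypot(X,Z).round(4),'y',(v@ey).round(4),'tilt',np.degrees(np.arctan2(-R[:,2]@ex,-R[2,2])).round(1),'F',s['contact_force'].round(1),'M',s['moment'].round(2),'j',s['qpos'].round(0))
E
python3 th.py
```

```text
time_s: 34.9
ee_pos: [0.5287, 0.0154, 0.2177]
tool_rot: [-179.9, -9.9, 169.8]
contact_force: [1.8, 1.4, -18.1]
finger_gap: 0.221
theta 18.85 r 0.2209 y -0.0017 tilt 9.9 F [  1.8   1.4 -18.1] M [ 0.2  -0.48  0.19] j [ -2.  25. 102.   1.  62. -83.]
```

```bash
python3 -m jog '{"delta_pos":[[-0.16,0,-0.39],[-0.17,0,-0.39],[-0.18,0,-0.39],[-0.18,0,-0.38],[-0.19,0,-0.38],[-0.2,0,-0.38],[-0.2,0,-0.37],[-0.21,0,-0.37]],"delta_rot":[[0,0.16,0],[0,0.16,0],[0,0.16,0],[0,0.16,0],[0,0.16,0],[0,0.16,0],[0,0.16,0],[0,0.16,0]]}'
python3 th.py
```

```text
time_s: 35.7
ee_pos: [0.5657, 0.009, 0.2644]
tool_rot: [-179.8, -20.2, 169.8]
contact_force: [-4.7, 2.0, -13.4]
finger_gap: 0.22
theta 34.3 r 0.2212 y -0.0014 tilt 20.2 F [ -4.7   2.  -13.4] M [0.33 0.31 0.09] j [ -3.  31.  87.   2.  82. -84.]
```

```bash
python3 -m jog '{"delta_pos":[[-0.23,0,-0.37],[-0.23,0,-0.37],[-0.24,0,-0.36],[-0.25,0,-0.36],[-0.26,0,-0.36],[-0.26,0,-0.35],[-0.27,0,-0.34],[-0.27,0,-0.34]],"delta_rot":[[0,0.13,0],[0,0.13,0],[0,0.13,0],[0,0.13,0],[0,0.13,0],[0,0.13,0],[0,0.13,0],[0,0.13,0]]}'
python3 th.py
```

```text
time_s: 36.5
ee_pos: [0.6115, 0.0011, 0.2975]
tool_rot: [-179.7, -29.9, 169.8]
contact_force: [-12.4, 1.9, -3.5]
finger_gap: 0.226
theta 49.01 r 0.2207 y -0.001 tilt 29.9 F [-12.4   1.9  -3.5] M [0.39 1.78 0.21] j [ -4.  39.  71.   3. 100. -84.]
```

```bash
python3 -m jog '{"delta_pos":[[-0.23,0,-0.33],[-0.23,0,-0.33],[-0.23,0,-0.32],[-0.22,0,-0.3],[-0.18,0,-0.23],[-0.1,0,-0.13],[0,0,0],[0,0,0]],"delta_rot":[[0,0,0],[0,0,0],[0,0,0],[0,0,0],[0,0,0],[0,0,0],[0,0,0],[0,0,0]]}'
python3 th.py
python3 - <<'E'
from h import *
s,d=grab('scene','s2')
cv2.imwrite('pics/s2.png',d['color'][:,:,::-1])
E
```

```text
time_s: 37.3
ee_pos: [0.6411, -0.0041, 0.311]
tool_rot: [-179.6, -31.5, 169.8]
contact_force: [-0.0, 0.4, -1.6]
finger_gap: 0.218
theta 57.54 r 0.2203 y -0.0007 tilt 31.5 F [-0.   0.4 -1.6] M [ 0.15 -0.06  0.2 ] j [ -4.  42.  64.   3. 105. -84.]
```

View pics/s2.png

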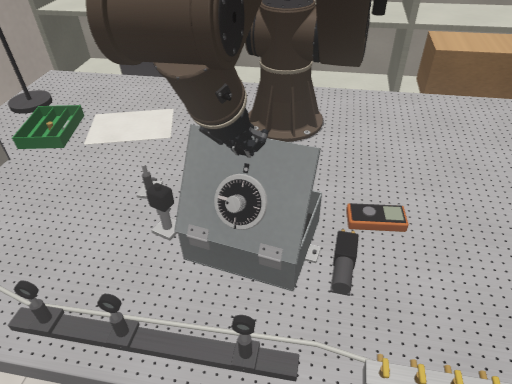

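```bash
python3 -m jog '{"delta_pos":[[-0.12,0,-0.17],[-0.12,0,-0.15],[-0.05,0,-0.07],[0,0,0],[0,0,0],[0,0,0],[0,0,0],[0,0,0]],"delta_rot":[[0,0,0],[0,0,0],[0,0,0],[0,0,0],[0,0,0],[0,0,0],[0,0,0],[0,0,0]]}'
python3 th.py
```

```text
time_s: 38.15
ee_pos: [0.6473, -0.0051, 0.3132]
tool_rot: [-179.6, -31.9, 169.8]
contact_force: [-1.8, 0.3, -3.4]
finger_gap: 0.224
theta 59.28 r 0.2204 y -0.0007 tilt 31.9 F [-1.8  0.3 -3.4] M [0.19 0.16 0.23] j [ -5.  43.  62.   3. 107. -84.]
```

```bash
python3 -m jog '{"delta_pos":[[0,0,0],[0,0,0],[0,0,0],[0,0,0],[0,0,0],[0,0,-0.5],[0,0,-1],[0,0,-1]],"delta_rot":[[0,0,0],[0,0,0],[0,0,0],[0,0,0],[0,0,0],[0,0,0],[0,0,0],[0,0,0]]}' 1
python3 -m jog '{"delta_pos":[[0,0,-1],[0,0,-1],[0,0,-1],[0,0,-1],[0,0,-0.5],[0,0,0],[0,0,0],[0,0,0]],"delta_rot":[[0,0,0],[0,0,0],[0,0,0],[0,0,0],[0,0,0],[0,0,0],[0,0,0],[0,0,0]]}'
python3 th.py
python3 - <<'E'
from h import *
for n in('scene','wrist','top'):
  s,d=grab(n,n+'3')
  cv2.imwrite(f'pics/{n}3.png',d['color'][:,:,::-1])
E
```

```text
time_s: 38.95
ee_pos: [0.6739, -0.0095, 0.3578]
tool_rot: [-179.5, -31.9, 169.8]
contact_force: [0.3, -0.1, 0.8]
finger_gap: 1.0
time_s: 39.75
ee_pos: [0.7241, -0.0181, 0.4429]
tool_rot: [-179.6, -31.6, 169.8]
contact_force: [-1.0, 0.1, 0.1]
finger_gap: 0.997
theta 79.4 r 0.3378 y 0.0003 tilt 31.6 F [-1.   0.1  0.1] M [-0.05 -0.21  0.02] j [ -5.  50.  30.   3. 131. -84.]
```

View pics/scene3.png

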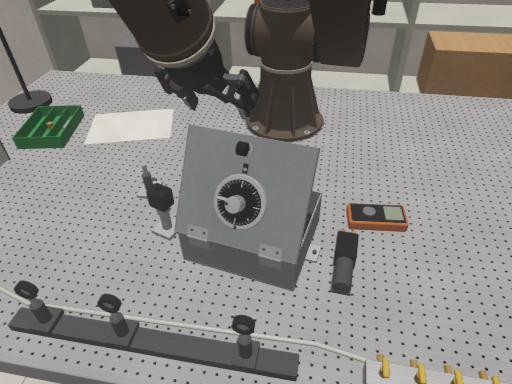

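View pics/wrist3.png

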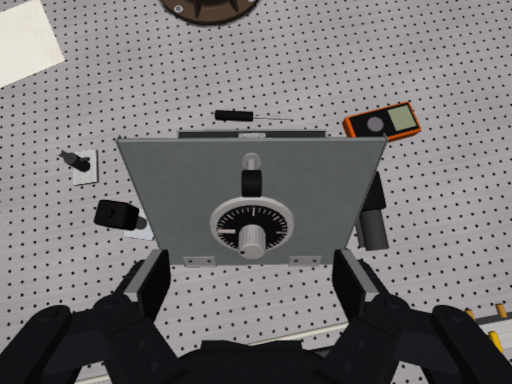

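View pics/top3.png

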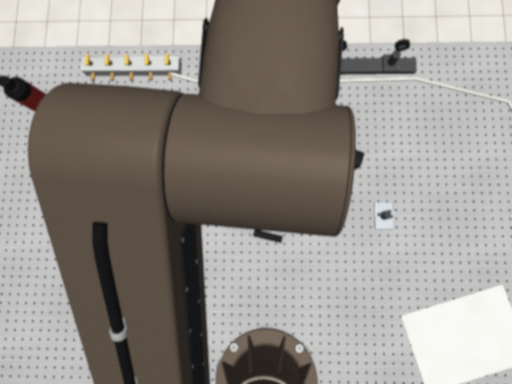

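Lid stands free. Check its angle from the depth image.

```bash
python3 - <<'E'
from h import *
for n,box in(('scene3',(200,225,150,225)),('scene3',(270,300,160,230)),('wrist3',(150,205,150,240)),('wrist3',(305,350,150,240))):
    s,d=load(n);p=[]
    for u in range(box[0],box[1],3):
        for v in range(box[2],box[3],3):
            if d['depth'][v,u]>0:p.append(bydepth(s,d,u,v))
    p=np.array(p)
    for _ in range(3):
        c=p.mean(0);nrm=np.linalg.svd(p-c)[2][2];r=abs((p-c)@nrm);p=p[r<=max(.004,0.0)] if (r<.004).sum()>20 else p[r<np.median(r)*2]
    nrm*=np.sign(nrm[2]);print(n,len(p),nrm.round(3),np.degrees(np.arccos(nrm[2])).round(2))
from cell import state
print(state()['time_s'],state()['contact_force'])
E
```

```text
scene3 185 [ 0.818 -0.216  0.533] 57.8
scene3 239 [ 0.836 -0.144  0.529] 58.06
wrist3 413 [ 0.835 -0.15   0.529] 58.04
wrist3 449 [ 0.835 -0.145  0.53 ] 58.0
39.9 [ 0.38078839 -0.77304079 -0.00289692]
```

```bash
python3 -c "
from cell import *
print(job_done())"
```

```text
the job is handed in; nothing more can be done
None
```

The key box is open: the bolt dropped and the lid stands by itself at about 58 degrees with the gripper clear. I handed the job in at about 40 s, and it reports no verdict.

- **Dial:** I went clockwise from about 1.0 to 33.0, then anticlockwise past 33 once to 35.9, letting go and re-gripping once on the way. I then went clockwise slowly. The stud moved about 6 mm between readings 30.4 and 29.9. I stopped at 29.3, with the torque at 0.28 N m and rising against the stop, below the 0.5 N m that forces the lock.
- **Lid:** I pinched the barrel knob on its ends and raised the lid along its arc. The highest force I read, at the ends of the moves, was about 18 N.
- **Last checks:** After letting go, plane fits from two cameras gave 57.8 to 58.1 degrees; the arm's own position at release had given about 59. Contact force read zero within noise. In the last wrist and scene pictures nothing else on the bench looks moved. I judged that by eye and did not measure it, and the arm blocked the last top view.

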